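# Free a module from a clamp with a thread of unknown hand

## Task

The aluminium module is locked in the blue bench clamp: free it by turning the clamp's yellow knob until the red arm has risen clear of it. The screw may have a right-hand or a left-hand thread, so try it gently both ways, never forcing the knob where it goes hard. Then draw the module out from under the arm and set it down flat, fins up, inside the blue tray, without letting it fall and without disturbing the other things on the bench.

Things in the scene. Friction and masses are not known exactly. Their poses are not given: they have to be found in the camera images.
- clamp: Blue bench clamp fixed to the bench: base plate 190 (x) by 130 (y) by 16 mm. Origin under the centre of the base; x points from the nest (front) to the screw housing (back), z up. The vertical screw axis stands at x = +60 mm. The housing spans x = 34 to 90, y = -32 to 32 mm, up to z = 56 mm.
- nest (a point): Top centre of the clamp's black nest, 100 (x) by 40 (y) mm, 32 mm above the bench, axes as the clamp's. Only the arm's nose keeps the module from being drawn off it towards the clamp's -x.
- knob_grip (a point): Grip point of the yellow bar knob, on the screw axis, 106 mm above the bench. The bar is 46 mm long (this x), 14 mm thick (y), 91 to 118 mm above the bench; it does not rise. It must turn 2.1 to 2.7 rad the loosening way, which differs between starts and cannot be seen; the other way a hard stop comes within 0.05 to 0.3 rad. Hard end of loosening: 2.8 rad. 
- knob_twist (a joint): How far the knob is twisted (rad, positive counter-clockwise from above) on its springy hub against the screw: torque on the knob = 1.0 N m per rad. 0.1 to 0.2 while the screw turns, over 0.25 only against a stop; it springs back when let go. Beyond 0.6 (0.6 N m) counts as forcing it.
- clamp_arm (a joint): Height of the red arm above its clamped position (m). The screw lifts it against a spring of 9 to 12 N, hardly at all at first: it is up about 1.8 mm after 1.1 rad of loosening, 5 mm at 1.7, 6 mm at 1.9, 7.5 mm at 2.3, 8.5 mm at 2.6, for either sense of thread. It stays where the screw leaves it; pulled up by force it springs back.
- clamp_nose (a point): Underside of the steel nose, 10 (x) by 20 (y) mm, below the tip of the red arm. The arm, 24 mm wide and 10 mm thick, runs from 7 mm in front of the nose's centre back over the housing, its underside 7 mm above this point. Clamped, the nose stands 5 mm deep in the module's slot.
- module: Finned aluminium module, 90 (x) by 50 (y) by 24 mm high, 0.17 to 0.35 kg, in the nest. Origin: centre of its underside; x points to its back. Across its top, x = 22 to 38 mm, runs a slot 7 mm deep for the nose; behind it a rim as high as the fins. Once the arm is up 6 mm or more, draw it level towards the clamp's -x by 35 mm or more before lifting.
- module_grip (a point): Good grasp of the module, 13 mm above its underside and 5 mm in front of its middle, across its 50 mm width (this frame's y).
- tray: Open blue plastic tray, loose, 0.9 kg, 210 (x) by 150 (y) by 26 mm, walls and floor 5 mm. Origin at the centre of its underside.
- spare: Bystander: a black module of the same shape as the aluminium one, lying loose further back.
- meter: Bystander: yellow and grey multimeter, 85 (x) by 180 (y) by 44 mm, near the robot.
- flux: Bystander: white nozzle bottle, 36 mm wide, 125 mm high.
- phone: Bystander: black phone, 150 by 72 by 10 mm, lying flat.
- driver: Bystander: red screwdriver lying at the left.
- brush: Bystander: brush lying at the right.
- spool: Bystander: green spool, 54 mm wide, 46 mm high, standing at the right.

How it is judged:
By the outcome, as a careful person would: the job done as asked, in the order asked, and still so for the second after the job is handed in, with the robot touching nothing.
It also fails if it takes over 67 s, if anything falls off the work surface, if the arm or the gripper's body presses on something with over 40 N, if the wrist force passes 120 N, or if a joint passes its speed limit or range.

## Robot

A 6-joint arm with a two-finger parallel gripper is mounted at the origin on the work surface. World frame = base frame: x ahead of the robot, y to its left, z up, the work surface at z = 0. Lengths are in m, angles in rad, forces in N, time in s.
With the tool pointing down it reaches from about 0.325 to 0.9 m from the base axis. Payload 3.5 kg.
Tool frame: the origin (TCP) lies on the centre line of the jaws, within the pads' length; the fingertips stand 25 mm ahead of it and the grasp point (between the pads) lies 6 mm ahead of it; z points along the fingers, y is the line along which they close (so a half turn about z gives the same grasp; the last joint's range is limited). The gripper opens to 85 mm and grips with 20 to 120 N. Pads are 22 mm wide; open, the fingers measure 114 mm over their backs; the gripper's body (76 mm by 85 mm) begins 54 mm behind the grasp point. The pads swing forward as they close: fully open they stand 13 mm farther back than shut.
Start: joints at [1.246, 0.276, -0.026, 1.268, 0, 1.467], TCP at [0.137, 0.61, 0.256] pointing down, gripper open.
Joint ranges: [-3.12, 3.12], [-0.85, 1.88], [-1.08, 1.24], [-1.95, 2.15], [-1.57, 1.53], [-3.14, 3.14]. Speed limits (rad/s): [2.57, 2.57, 3.14, 3.14, 3.14, 3.14].

## Interface

Orientations are given as a unit quaternion [w, x, y, z].
In Python, from bench import robot, optics, ticket gives the robot as it stands.
- The arm moves only by the shell command python3 -m inch 'ROWS' [FORCE]. ROWS is a JSON object whose one key "steps" holds a list of rows, each an object of numbers: "ax", "ay", "az": the turn, a rotation vector about the tool's x, y, z in units of 5 degrees (1.0 is 5 degrees); "tx", "ty", "tz": the shift along the tool's x, y, z in units of 40 mm (1.0 is 40 mm); "gripper": the opening, from -1 (shut) to 1 (fully open). A call has 1 to 5 rows; each row shifts and turns the commanded pose from where the row before left it, along the tool's axes as they then stand; what a row does not reach is not made up. A row lasts 1/10 s, in which the tool goes at most 50 mm and 8.59 degrees, less where a joint would pass 70% of its speed; a pose out of reach is approached as far as the arm can. A call is refused whole if a number of a shift passes 1 or a number of a turn 1, either way. A call with a gripper value outside its range is refused whole. The fingers move at their own pace and stop on an object; FORCE is the grip in N (left out, the last holds). Time passes only in rows, so rows that do not move let the fingers close. It gives the time, the measured TCP pose, the force, the opening and the grip force at its end, in the units of the state.
- robot.sense(): the state, without advancing time (a new reading comes with each control period).
- optics.capture(name): name is "scene" or "top"; returns a dict with "frame" (384x512x3 uint8, red, green, blue), "fovy" (degrees; the focal length in pixels is half the picture's height over the tangent of half this angle, whatever the lens; pixels are square), "cx", "cy" (the principal point, pixels), "dist" ([k1, k2, p1, p2, k3] as OpenCV has them; the pictures are not rectified), "R" (3x3) and "t" (3): a world point X has camera coordinates R X + t. Camera axes: x right, y down, z forward; pixel columns grow to the right and rows downward; lengths in m; the calibration is good to about 2 mm. A picture is of the moment at which its call begins. There is no depth.
- ticket.finish_job(): hands the job in; it is judged then, once.
The state is a dict: "time_s": time; "joint_positions": joint angles; "dq": joint speeds; "joint_efforts": joint torques, N m; "tool_pos": TCP position; "orientation": TCP orientation; "force": force on the tool from outside, world axes, zero at the start; "torque": the same for the moment, N m; "gripper_width": finger opening in m; "grasp_force": force on a finger pad.
Only numpy, scipy, OpenCV 4.12 (cv2) and the standard library are available. Lean on these libraries where they do the work, as an engineer would, in place of code of your own. Each camera call takes 0.05 s, during which the arm holds its last target. There are 200 camera calls.

## Working session

There is one attempt and no reset: what is moved stays moved. The work goes in short steps, Python scripts to look and compute and a shell command to move; the robot and the scene stay as the last step left them, time stands still between calls to the robot, and variables do not carry over. Pictures are saved under pics/ and viewed, at most 10 in all, crops included, and the job is handed in when it is done.

```bash
ls; mkdir -p pics; cat > h.py <<'E'
import numpy as np, cv2
from bench import robot, optics, ticket
def cap(n, save=None):
    d=optics.capture(n); f=d["frame"]; h,w=f.shape[:2]
    fl=h/2/np.tan(np.radians(d["fovy"])/2)
    d["K"]=np.array([[fl,0,d["cx"]],[0,fl,d["cy"]],[0,0,1]]); d["dist"]=np.array(d["dist"],float)
    d["R"]=np.array(d["R"]);d["t"]=np.array(d["t"])
    if save: cv2.imwrite("pics/"+save,f[:,:,::-1])
    return d
def plane(d,uv,z):
    uv=np.array(uv,float).reshape(-1,1,2)
    n=cv2.undistortPoints(uv,d["K"],d["dist"]).reshape(-1,2)
    r=np.c_[n,np.ones(len(n))]@d["R"]; c=-d["R"].T@d["t"]
    return c+r*((z-c[2])/r[:,2])[:,None]
def proj(d,X):
    return cv2.projectPoints(np.array(X,float).reshape(-1,1,3),cv2.Rodrigues(d["R"])[0],d["t"],d["K"],d["dist"])[0].reshape(-1,2)
E
python3 - <<'E'
from h import *
import pickle
a=cap("top","top0.png");b=cap("scene","scene0.png")
pickle.dump((a,b),open("c0.pkl","wb"))
for d in(a,b):print(d["fovy"],-d["R"].T@d["t"],d["R"].round(3).tolist())
s=robot.sense();print(s)
E
```

```text
pics
54.99878469749946 [0.39217463 0.00954021 1.21249671] [[-0.013, -1.0, 0.025], [-0.989, 0.009, -0.148], [0.148, -0.027, -0.989]]
49.1967985511579 [1.50037098 0.11768331 0.77913698] [[-0.127, 0.992, 0.009], [0.584, 0.082, -0.807], [-0.801, -0.098, -0.59]]
{'time_s': 0.1, 'joint_positions': array([ 1.24560696e+00,  2.77091779e-01, -2.77459373e-02,  1.26801284e+00,
       -8.00862293e-06,  1.46739692e+00]), 'dq': array([ 1.06516801e-03, -1.47732637e-03,  2.41634283e-03,  5.43993658e-05,
       -7.86454721e-04, -4.03414158e-04]), 'joint_efforts': array([ 1.44009309e-04, -4.46708107e+01,  2.96127874e+01,  8.50612909e-03,
       -7.47241620e-05, -1.26112507e-07]), 'tool_pos': array([0.13728447, 0.60905933, 0.2552488 ]), 'orientation': array([-2.14511959e-04,  1.10667766e-01,  9.93856927e-01, -1.00447507e-03]), 'force': array([ 0.28498535,  0.16320249, -0.44218758]), 'torque': array([ 0.0071518 , -0.01945355, -0.01489972]), 'grasp_force': 0.0, 'gripper_width': 0.08530527061946608}
```

View pics/top0.png

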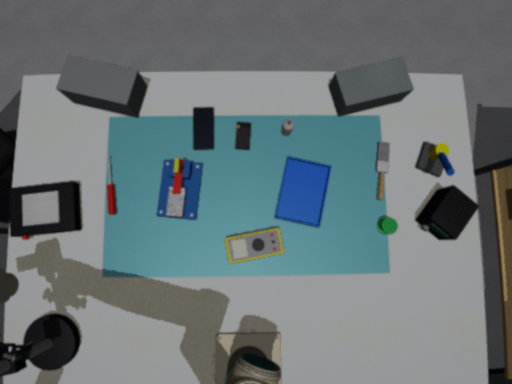

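View pics/scene0.png

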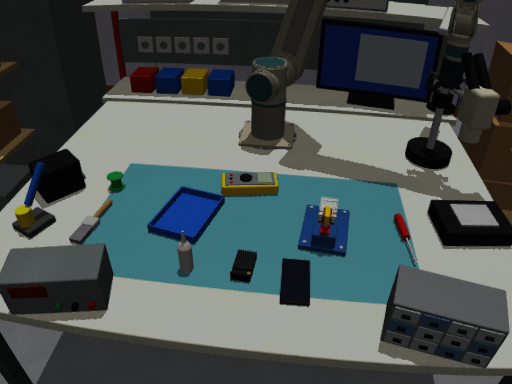

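The top view shows the clamp at about (180,190) with the knob at (177,165), the module at (176,203), the tray at (303,191) and the meter at (255,245). The bench around the clamp is clear. Next I'll measure.

```bash
cat > meas.py <<'E'
from h import *
import pickle
a,b=pickle.load(open("c0.pkl","rb"))
def rect(d,mask,z,name):
    cs=cv2.findContours(mask.astype(np.uint8),0,cv2.CHAIN_APPROX_NONE)[0]
    c=max(cs,key=cv2.contourArea).reshape(-1,2)
    P=plane(d,c,z)
    r=cv2.minAreaRect((P[:,:2]*1000).astype(np.float32))
    print(name,len(c),"px c",c.mean(0).round(1),"ctr",np.round(r[0],1),"size",np.round(r[1],1),"ang",round(r[2],2))
    return c
for n,d in(("top",a),("scene",b)):
    hsv=cv2.cvtColor(d["frame"],cv2.COLOR_RGB2HSV);H,S,V=[hsv[:,:,i].astype(int) for i in range(3)]
    blue=(H>100)&(H<125)&(S>140)&(V>40)
    yel=(H>20)&(H<34)&(S>150)&(V>100); red=((H<8)|(H>172))&(S>150)&(V>90)
    def box(m,x0,x1,y0,y1):
        k=np.zeros_like(m);k[y0:y1,x0:x1]=m[y0:y1,x0:x1];return k
    if n=="top": rc=(150,210,150,225);rt=(265,340,150,235)
    else: rc=(295,355,190,255);rt=(145,230,180,245)
    near=box(blue,*rc)
    near=cv2.morphologyEx(near.astype(np.uint8),cv2.MORPH_CLOSE,np.ones((9,9)))
    rect(d,near,.016,n+" clamp")
    rect(d,box(blue,*rt),.026,n+" tray")
    for nm,m,z in(("knob",yel,.118),("arm",red,.075)): rect(d,box(m,*rc),z,n+" "+nm)
    gr=(S<60)&(V>110)
    rect(d,box(gr,*rc),.056,n+" module")
t=cv2.resize(a["frame"][145:235,140:350],None,fx=3.8,fy=3.8,interpolation=2)
s=cv2.resize(b["frame"][190:255,290:360],None,fx=3.8,fy=3.8,interpolation=2)
o=np.zeros((t.shape[0]+s.shape[0],t.shape[1],3),np.uint8);o[:t.shape[0]]=t;o[t.shape[0]:,:s.shape[1]]=s
cv2.imwrite("pics/crop0.png",o[:,:,::-1])
E
python3 meas.py
```

```text
top clamp 142 px c [191.2 189. ] ctr [561.5 181.7] size [ 59.3 192.7] ang 84.59
top tray 209 px c [302.8 191.2] ctr [ 551.8 -186.3] size [151.3 211.9] ang 77.06
top knob 31 px c [176.3 165.3] ctr [621.6 211.5] size [43.3 12.1] ang 1.1
top arm 51 px c [177.3 182.3] ctr [578.1 214.7] size [22.9 68. ] ang 84.84
top module 82 px c [175.7 202.3] ctr [517.7 223. ] size [49.2 89.4] ang 84.0
scene clamp 219 px c [324.6 229.5] ctr [575.3 217.9] size [129.2 203. ] ang 83.82
scene tray 198 px c [186.3 215.9] ctr [ 569.9 -181.4] size [164.7 234.1] ang 77.04
scene knob 25 px c [327.1 211.2] ctr [628.6 211.6] size [10.5 43.5] ang 88.72
scene arm 8 px c [321.1 229.9] ctr [654.  200.7] size [ 5.2 12.5] ang 89.56
scene module 63 px c [328.4 204.1] ctr [513.6 224.8] size [49.  69.9] ang 83.66
```

View pics/crop0.png

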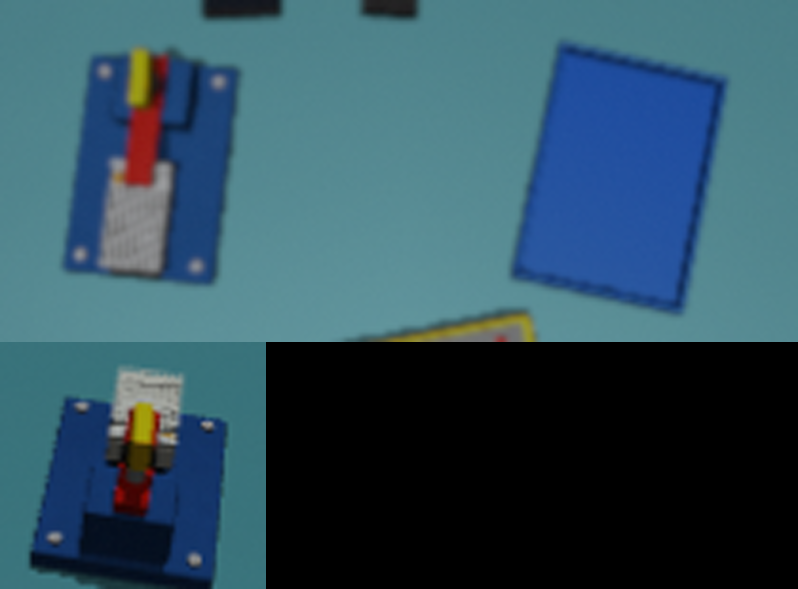

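```bash
python3 - <<'E'
from h import *
import pickle
a,b=pickle.load(open("c0.pkl","rb"))
print("lamp base top",plane(a,[[50,341]],.02),"scene",plane(b,[[430,152]],.02))
for X in ([.137,.61,.256],[.137,.61,.231],[.137,.61,.45]): print(proj(a,[X]).round(),proj(b,[X]).round())
cv2.imwrite("pics/lamp.png",np.hstack([cv2.resize(b["frame"][0:180,400:512],None,fx=3,fy=3)[:540],cv2.resize(a["frame"][230:384,0:120],None,fx=3,fy=3,)[:, :360][np.minimum(np.arange(540),461)]])[:,:,::-1])
E
```

```text
lamp base top [[0.0796639  0.62554929 0.02      ]] scene [[0.07777643 0.62841601 0.02      ]]
[[ 11. 342.]] [[445. 100.]]
[[ 16. 339.]] [[443. 107.]]
[[-43. 364.]] [[458.  44.]]
```

View pics/lamp.png

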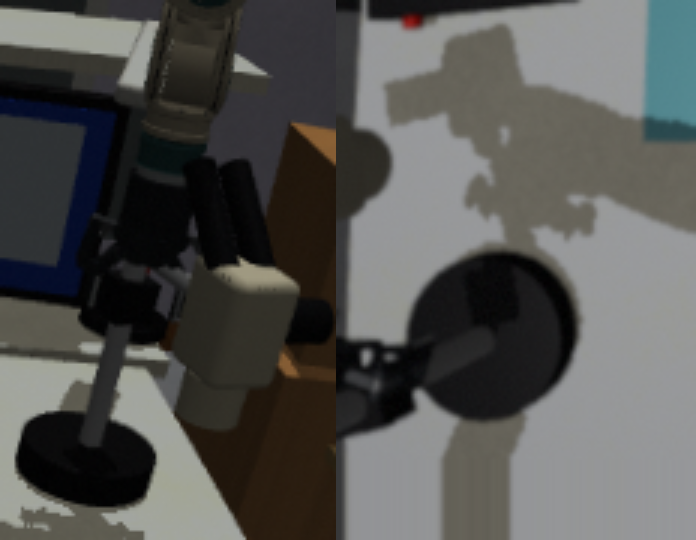

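The microscope stand's post is at about (0.08, 0.62), behind the gripper, so I'll move away from it in +x and −y, towards a point above the knob.

```bash
python3 -m inch '{"steps":[{"tx":-0.9,"ty":-0.45,"gripper":1},{"tx":-0.9,"ty":-0.45,"gripper":1},{"tx":-0.9,"ty":-0.45,"gripper":1},{"tx":-0.9,"ty":-0.45,"gripper":1},{"tx":-0.9,"ty":-0.45,"gripper":1}]}'
python3 -m inch '{"steps":[{"tx":-0.9,"ty":-0.45,"gripper":1},{"tx":-0.9,"ty":-0.45,"gripper":1},{"tx":-0.9,"ty":-0.45,"gripper":1},{"tx":-0.9,"ty":-0.45,"gripper":1},{"tx":-0.9,"ty":-0.45,"gripper":1}]}'
python3 -m inch '{"steps":[{"tx":-0.9,"ty":-0.45,"gripper":1},{"tx":-0.9,"ty":-0.45,"gripper":1},{"tx":-0.9,"ty":-0.45,"gripper":1},{"tx":-0.9,"ty":-0.45,"gripper":1},{"az":-1,"gripper":1}]}'
python3 -m inch '{"steps":[{"az":-1,"gripper":1},{"az":-0.54,"gripper":1},{"gripper":1},{"gripper":1}]}'
```

```text
$.steps[0]: bad value
$.steps[0]: bad value
$.steps[0]: bad value
$.steps[0]: bad value
```

```bash
python3 -m inch '{"steps":[{"ax":0,"ay":0,"az":0,"tx":-0.9,"ty":-0.45,"tz":0,"gripper":1},{"ax":0,"ay":0,"az":0,"tx":-0.9,"ty":-0.45,"tz":0,"gripper":1}]}'; python3 -m inch --help | head -20
```

```text
time_s: 0.3
tool_pos: [0.1996, 0.5583, 0.2555]
orientation: [-0.0, 0.109, 0.994, -0.001]
force: [0.4, -0.2, 0.2]
gripper_width: 0.0854
grasp_force: 0.0invalid input: not JSON, or not a number
```

```bash
python3 -m inch '{"steps":[{"ax":0,"ay":0,"az":0,"tx":-0.9,"ty":-0.45,"tz":0,"gripper":1},{"ax":0,"ay":0,"az":0,"tx":-0.9,"ty":-0.45,"tz":0,"gripper":1},{"ax":0,"ay":0,"az":0,"tx":-0.9,"ty":-0.45,"tz":0,"gripper":1},{"ax":0,"ay":0,"az":0,"tx":-0.9,"ty":-0.45,"tz":0,"gripper":1},{"ax":0,"ay":0,"az":0,"tx":-0.9,"ty":-0.45,"tz":0,"gripper":1}]}'
python3 -m inch '{"steps":[{"ax":0,"ay":0,"az":0,"tx":-0.9,"ty":-0.45,"tz":0,"gripper":1},{"ax":0,"ay":0,"az":0,"tx":-0.9,"ty":-0.45,"tz":0,"gripper":1},{"ax":0,"ay":0,"az":0,"tx":-0.9,"ty":-0.45,"tz":0,"gripper":1},{"ax":0,"ay":0,"az":0,"tx":-0.9,"ty":-0.45,"tz":0,"gripper":1},{"ax":0,"ay":0,"az":0,"tx":-0.9,"ty":-0.45,"tz":0,"gripper":1}]}'
python3 -m inch '{"steps":[{"ax":0,"ay":0,"az":0,"tx":-0.9,"ty":-0.45,"tz":0,"gripper":1},{"ax":0,"ay":0,"az":-1,"tx":-0.9,"ty":-0.45,"tz":0,"gripper":1},{"ax":0,"ay":0,"az":-1,"tx":0,"ty":0,"tz":0,"gripper":1},{"ax":0,"ay":0,"az":-0.54,"tx":0,"ty":0,"tz":0,"gripper":1},{"ax":0,"ay":0,"az":0,"tx":0,"ty":0,"tz":0,"gripper":1}]}'
cat >> h.py <<'E'
from scipy.spatial.transform import Rotation as Rn
def to(x,y,z,yh=None):
    s=robot.sense();q=s["orientation"];M=Rn.from_quat(q[[1,2,3,0]]).as_matrix()
    d=M.T@(np.array([x,y,z])-s["tool_pos"])
    h=np.degrees(np.arctan2(M[1,1],M[0,1]))
    print("t",s["time_s"],"pos",s["tool_pos"].round(4),"yhead",h.round(2),"tilt z",M[:,2].round(4),"units",(d/.04).round(3),"j6",s["joint_positions"][5].round(3))
    if yh is not None: print("az units",round(-(yh-h)/5,3))
def st():
    s=robot.sense();print("t",s["time_s"],"F",s["force"].round(2),"T",s["torque"].round(3),"w",s["gripper_width"].round(4),"g",round(float(s["grasp_force"]),1),"j6",s["joint_positions"][5].round(3),"pos",s["tool_pos"].round(4))
E
python3 -c "
from h import *
to(.622,.2115,.112,90);st()"
```

```text
time_s: 0.8
tool_pos: [0.3564, 0.4299, 0.2559]
orientation: [-0.0, 0.111, 0.994, -0.0]
force: [0.5, 1.1, 0.3]
gripper_width: 0.0857
grasp_force: 0.0
time_s: 1.3
tool_pos: [0.5122, 0.3026, 0.2558]
orientation: [-0.0, 0.111, 0.994, -0.0]
force: [0.0, 0.5, -1.0]
gripper_width: 0.0854
grasp_force: 0.0
time_s: 1.8
tool_pos: [0.5737, 0.2524, 0.2555]
orientation: [-0.001, 0.001, 1.0, -0.0]
force: [-0.5, -0.2, 1.1]
gripper_width: 0.0857
grasp_force: 0.0
t 1.8 pos [0.5737 0.2524 0.2555] yhead 89.93 tilt z [-1.4e-03 -4.0e-04 -1.0e+00] units [-1.215 -1.019  3.586] j6 0.313
az units -0.013Traceback (most recent call last):
  File "<string>", line 3, in <module>
    to(.622,.2115,.112,90);st()
                           ~~^^
  File "h.py", line 25, in st
    s=robot.sense();print("t",s["time_s"],"F",s["force"].round(2),"T",s["torque"].round(3),"w",s["gripper_width"].round(4),"g",round(float(s["grasp_force"]),1),"j6",s["joint_positions"][5].round(3),"pos",s["tool_pos"].round(4))
                                                                                               ^^^^^^^^^^^^^^^^^^^^^^^^
AttributeError: 'float' object has no attribute 'round'
```

```bash
sed -i 's/s\["gripper_width"\].round(4)/round(float(s["gripper_width"]),4)/' h.py; python3 - <<'E'
from h import *
import pickle
a,b=pickle.load(open("c0.pkl","rb"))
t=np.array([[104,72],[218,82],[80,254],[196,266]])/3.8+[139.6,144.6]
s=np.array([[82,64],[208,84],[55,196],[194,217]])/3.8+[289.6,189.6]
for d,p in((a,t),(b,s)):
    g=cv2.cvtColor(d["frame"],cv2.COLOR_RGB2GRAY).astype(float); q=[]
    for u,v in p:
        x0,y0=int(round(u)),int(round(v));w=g[y0-2:y0+3,x0-2:x0+3];w=np.clip(w-np.median(w)-10,0,None)
        yy,xx=np.mgrid[y0-2:y0+3,x0-2:x0+3];q.append([(w*xx).sum()/w.sum(),(w*yy).sum()/w.sum()])
    P=plane(d,q,.018);c=P.mean(0);print(P[:,:2].round(4).tolist(),c.round(4))
    if d is a: ax=[P[0]-P[2],P[1]-P[3]]
    else: ax=[P[3]-P[1],P[2]-P[0]]
    for v in ax: print(np.linalg.norm(v),np.degrees(np.arctan2(v[1],v[0])))
    v=sum(ax);v/=np.linalg.norm(v);print("axis pt",c+.06*v)
E
```

```text
[[0.6489, 0.2597], [0.6385, 0.1605], [0.4894, 0.2772], [0.4786, 0.1781]] [0.5638 0.2189 0.018 ]
0.16052291540562452 -6.293804823863653
0.16088702190103898 -6.277853039169478
axis pt [0.62347416 0.21230039 0.018     ]
[[0.4784, 0.1787], [0.4911, 0.2775], [0.6389, 0.1606], [0.6501, 0.2606]] [0.5646 0.2194 0.018 ]
0.15980818840063402 -6.056232103907015
0.1615061775741892 -6.435069834819416
axis pt [0.62425988 0.21282265 0.018     ]
```

```bash
python3 -m inch '{"steps":[{"ax":0,"ay":0,"az":0,"tx":-0.65,"ty":-0.5,"tz":0,"gripper":1},{"ax":0,"ay":0,"az":0,"tx":-0.6,"ty":-0.5,"tz":0,"gripper":1},{"ax":0,"ay":0,"az":0,"tx":0,"ty":0,"tz":0.9,"gripper":1},{"ax":0,"ay":0,"az":0,"tx":0,"ty":0,"tz":0.9,"gripper":1},{"ax":0,"ay":0,"az":0,"tx":0,"ty":0,"tz":0,"gripper":1}]}'
python3 -c "
from h import *
to(.6238,.2125,.112,90);st()"
```

```text
time_s: 2.3
tool_pos: [0.6192, 0.2119, 0.178]
orientation: [-0.006, 0.001, 1.0, -0.001]
force: [-0.0, 0.3, -0.4]
gripper_width: 0.0853
grasp_force: 0.0
t 2.3 pos [0.6192 0.2119 0.178 ] yhead 89.94 tilt z [-0.0119 -0.0028 -0.9999] units [-0.135  0.019  1.649] j6 0.232
az units -0.012
t 2.3 F [-0.03  0.28 -0.44] T [-0.023  0.055 -0.025] w 0.0853 g 0.0 j6 0.232 pos [0.6192 0.2119 0.178 ]
```

```bash
python3 -m inch '{"steps":[{"ax":0,"ay":0,"az":0,"tx":0,"ty":0,"tz":0.8,"gripper":1},{"ax":0,"ay":0,"az":0,"tx":0,"ty":0,"tz":0.5,"gripper":1},{"ax":0,"ay":0,"az":0,"tx":0,"ty":0,"tz":0,"gripper":1},{"ax":0,"ay":0,"az":0,"tx":0,"ty":0,"tz":0,"gripper":1},{"ax":0,"ay":0,"az":0,"tx":0,"ty":0,"tz":0,"gripper":1}]}'
python3 -c "
from h import *
to(.6238,.2125,.112,90);st()"
```

```text
time_s: 2.8
tool_pos: [0.6251, 0.2136, 0.1348]
orientation: [0.002, -0.0, 1.0, 0.0]
force: [1.0, -0.3, -0.4]
gripper_width: 0.0853
grasp_force: 0.0
t 2.8 pos [0.6251 0.2136 0.1348] yhead 90.0 tilt z [ 3.6e-03  8.0e-04 -1.0e+00] units [ 0.035 -0.027  0.57 ] j6 0.231
az units 0.001
t 2.8 F [ 0.99 -0.29 -0.45] T [-0.067 -0.016  0.028] w 0.0853 g 0.0 j6 0.231 pos [0.6251 0.2136 0.1348]
```

```bash
python3 -m inch '{"steps":[{"ax":0,"ay":0,"az":0,"tx":0.035,"ty":-0.027,"tz":0.57,"gripper":1},{"ax":0,"ay":0,"az":0,"tx":0,"ty":0,"tz":0,"gripper":1},{"ax":0,"ay":0,"az":0,"tx":0,"ty":0,"tz":0,"gripper":1}]}'
python3 -c "
from h import *
to(.6238,.2125,.112,90);st()"
python3 -m inch '{"steps":[{"ax":0,"ay":0,"az":0,"tx":0,"ty":0,"tz":0,"gripper":-1},{"ax":0,"ay":0,"az":0,"tx":0,"ty":0,"tz":0,"gripper":-1},{"ax":0,"ay":0,"az":0,"tx":0,"ty":0,"tz":0,"gripper":-1},{"ax":0,"ay":0,"az":0,"tx":0,"ty":0,"tz":0,"gripper":-1},{"ax":0,"ay":0,"az":0,"tx":0,"ty":0,"tz":0,"gripper":-1}]}' 30
python3 -c "
from h import *
to(.6238,.2125,.112,90);st()"
```

```text
time_s: 3.1
tool_pos: [0.6225, 0.212, 0.1105]
orientation: [0.0, 0.0, 1.0, 0.0]
force: [1.3, -0.1, -0.0]
gripper_width: 0.0857
grasp_force: 0.0
t 3.1 pos [0.6225 0.212  0.1105] yhead 89.99 tilt z [ 5.e-04  1.e-04 -1.e+00] units [-0.032  0.013 -0.037] j6 0.23
az units -0.002
t 3.1 F [ 1.27 -0.1  -0.04] T [ 0.028 -0.015 -0.026] w 0.0857 g 0.0 j6 0.23 pos [0.6225 0.212  0.1105]
time_s: 3.6
tool_pos: [0.6226, 0.2123, 0.1102]
orientation: [0.0, -0.0, 1.0, 0.0]
force: [0.1, 1.3, 3.1]
gripper_width: 0.0236
grasp_force: 29.3
t 3.6 pos [0.6226 0.2123 0.1102] yhead 90.0 tilt z [ 7.e-04  1.e-03 -1.e+00] units [-0.03   0.005 -0.046] j6 0.23
az units 0.0
t 3.6 F [0.07 1.27 3.06] T [ 0.203  0.127 -0.015] w 0.0236 g 29.3 j6 0.23 pos [0.6226 0.2123 0.1102]
```

```bash
python3 -m inch '{"steps":[{"ax":0,"ay":0,"az":0,"tx":0,"ty":0,"tz":0,"gripper":-1},{"ax":0,"ay":0,"az":0,"tx":0,"ty":0,"tz":0,"gripper":-1}]}'
python3 - <<'E'
from h import *
st()
a=cap("top");b=cap("scene")
t=cv2.resize(a["frame"][130:220,140:230],None,fx=5,fy=5,interpolation=2)[:450]
s=cv2.resize(b["frame"][165:245,290:370],None,fx=5,fy=5,interpolation=2)
o=np.zeros((450,850,3),np.uint8);o[:450,:450]=t;o[:400,450:]=s
cv2.imwrite("pics/grip.png",cv2.resize(o,(765,405))[:,:,::-1])
E
```

```text
time_s: 3.8
tool_pos: [0.6226, 0.2123, 0.1101]
orientation: [0.0, -0.0, 1.0, 0.0]
force: [-1.1, 0.6, 3.6]
gripper_width: 0.0236
grasp_force: 29.5
t 3.8 F [-1.07  0.61  3.62] T [ 0.289  0.173 -0.013] w 0.0236 g 29.5 j6 0.23 pos [0.6226 0.2123 0.1101]
```

View pics/grip.png

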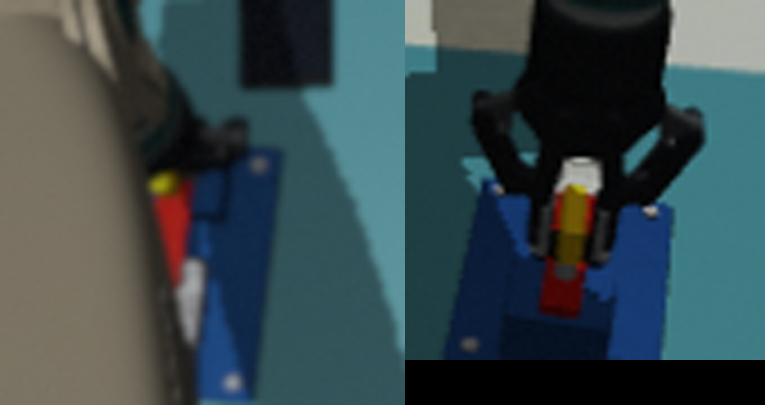

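Both views show the fingers closed at 23.6 mm, on something below the 14 mm bar (probably the hub, scene crop (568,265)). I'll open, rise and regrip.

```bash
python3 -m inch '{"steps":[{"ax":0,"ay":0,"az":0,"tx":0,"ty":0,"tz":0,"gripper":-0.1},{"ax":0,"ay":0,"az":0,"tx":0,"ty":0,"tz":0,"gripper":-0.1},{"ax":0,"ay":0,"az":0,"tx":-0.02,"ty":0,"tz":-0.22,"gripper":-0.1},{"ax":0,"ay":0,"az":0,"tx":0,"ty":0,"tz":0,"gripper":-0.1}]}'
python3 -m inch '{"steps":[{"ax":0,"ay":0,"az":0,"tx":0,"ty":0,"tz":0,"gripper":-1},{"ax":0,"ay":0,"az":0,"tx":0,"ty":0,"tz":0,"gripper":-1},{"ax":0,"ay":0,"az":0,"tx":0,"ty":0,"tz":0,"gripper":-1},{"ax":0,"ay":0,"az":0,"tx":0,"ty":0,"tz":0,"gripper":-1}]}' 30
python3 -c "
from h import *
to(.6238,.2125,.119,90);st()"
```

```text
time_s: 4.3
tool_pos: [0.624, 0.2119, 0.1194]
orientation: [0.001, 0.0, 1.0, 0.0]
force: [0.3, 0.1, 0.9]
gripper_width: 0.0383
grasp_force: 0.0
time_s: 4.7
tool_pos: [0.6231, 0.2122, 0.1186]
orientation: [0.0, -0.0, 1.0, 0.0]
force: [-0.8, 1.5, 2.7]
gripper_width: 0.0131
grasp_force: 34.1
t 4.7 pos [0.6231 0.2122 0.1186] yhead 90.0 tilt z [ 2.e-04  7.e-04 -1.e+00] units [-0.016  0.006 -0.011] j6 0.23
az units 0.0
t 4.7 F [-0.81  1.55  2.72] T [ 0.273  0.124 -0.056] w 0.0131 g 34.1 j6 0.23 pos [0.6231 0.2122 0.1186]
```

```bash
python3 -m inch '{"steps":[{"ax":0,"ay":0,"az":-0.8,"tx":0,"ty":0,"tz":0,"gripper":-1},{"ax":0,"ay":0,"az":-0.8,"tx":0,"ty":0,"tz":0,"gripper":-1},{"ax":0,"ay":0,"az":-0.8,"tx":0,"ty":0,"tz":0,"gripper":-1},{"ax":0,"ay":0,"az":0,"tx":0,"ty":0,"tz":0,"gripper":-1},{"ax":0,"ay":0,"az":0,"tx":0,"ty":0,"tz":0,"gripper":-1}]}'
python3 -c "
from h import *
to(.6238,.2125,.119,90);st()"
python3 -m inch '{"steps":[{"ax":0,"ay":0,"az":-0.8,"tx":0,"ty":0,"tz":0,"gripper":-1},{"ax":0,"ay":0,"az":0,"tx":0,"ty":0,"tz":0,"gripper":-1},{"ax":0,"ay":0,"az":0,"tx":0,"ty":0,"tz":0,"gripper":-1}]}'
python3 -c "
from h import *
to(.6238,.2125,.119,90);st()"
```

```text
time_s: 5.2
tool_pos: [0.6232, 0.2122, 0.1186]
orientation: [0.0, -0.104, 0.995, 0.0]
force: [-0.9, 1.7, 3.0]
gripper_width: 0.0134
grasp_force: 34.3
t 5.2 pos [0.6232 0.2122 0.1186] yhead 101.91 tilt z [ 2.e-04  6.e-04 -1.e+00] units [-0.017  0.005 -0.011] j6 0.022
az units 2.382
t 5.2 F [-0.92  1.7   2.99] T [ 0.377  0.175 -0.107] w 0.0134 g 34.3 j6 0.022 pos [0.6232 0.2122 0.1186]
time_s: 5.5
tool_pos: [0.6232, 0.2122, 0.1186]
orientation: [0.0, -0.138, 0.99, 0.0]
force: [-1.6, 2.3, 3.4]
gripper_width: 0.0134
grasp_force: 34.4
t 5.5 pos [0.6232 0.2122 0.1186] yhead 105.89 tilt z [ 3.e-04  6.e-04 -1.e+00] units [-0.017  0.004 -0.011] j6 -0.047
az units 3.177
t 5.5 F [-1.56  2.32  3.41] T [ 0.506  0.188 -0.107] w 0.0134 g 34.4 j6 -0.047 pos [0.6232 0.2122 0.1186]
```

```bash
python3 -m inch '{"steps":[{"ax":0,"ay":0,"az":-0.8,"tx":0,"ty":0,"tz":0,"gripper":-1},{"ax":0,"ay":0,"az":-0.8,"tx":0,"ty":0,"tz":0,"gripper":-1},{"ax":0,"ay":0,"az":0,"tx":0,"ty":0,"tz":0,"gripper":-1},{"ax":0,"ay":0,"az":0,"tx":0,"ty":0,"tz":0,"gripper":-1}]}' | tail -0
python3 -c "
from h import *
to(.6238,.2125,.119,90);st()"
python3 -m inch '{"steps":[{"ax":0,"ay":0,"az":-0.8,"tx":0,"ty":0,"tz":0,"gripper":-1},{"ax":0,"ay":0,"az":-0.8,"tx":0,"ty":0,"tz":0,"gripper":-1},{"ax":0,"ay":0,"az":0,"tx":0,"ty":0,"tz":0,"gripper":-1},{"ax":0,"ay":0,"az":0,"tx":0,"ty":0,"tz":0,"gripper":-1}]}' | tail -0
python3 -c "
from h import *
to(.6238,.2125,.119,90);st()"
```

```text
t 5.9 pos [0.6232 0.2121 0.1186] yhead 113.87 tilt z [ 3.e-04  5.e-04 -1.e+00] units [-0.017  0.003 -0.011] j6 -0.187
az units 4.773
t 5.9 F [-1.58  1.26  4.45] T [ 0.593  0.26  -0.157] w 0.0134 g 34.5 j6 -0.187 pos [0.6232 0.2121 0.1186]
t 6.3 pos [0.6232 0.2121 0.1185] yhead 121.86 tilt z [ 3.e-04  4.e-04 -1.e+00] units [-0.018  0.002 -0.011] j6 -0.326
az units 6.372
t 6.3 F [-0.99  2.37  4.2 ] T [ 0.596  0.279 -0.158] w 0.0132 g 34.7 j6 -0.326 pos [0.6232 0.2121 0.1185]Exception ignored on flushing sys.stdout:
BrokenPipeError: [Errno 32] Broken pipe
Exception ignored on flushing sys.stdout:
BrokenPipeError: [Errno 32] Broken pipe
```

The torque is steady at about 0.15 N m after 0.5 rad counter-clockwise, so that is the loosening way. I'll carry on.

```bash
for i in 1; do :; done
python3 -m inch '{"steps":[{"ax":0,"ay":0,"az":-0.8,"tx":0,"ty":0,"tz":0,"gripper":-1},{"ax":0,"ay":0,"az":-0.8,"tx":0,"ty":0,"tz":0,"gripper":-1},{"ax":0,"ay":0,"az":-0.8,"tx":0,"ty":0,"tz":0,"gripper":-1},{"ax":0,"ay":0,"az":-0.8,"tx":0,"ty":0,"tz":0,"gripper":-1},{"ax":0,"ay":0,"az":-0.8,"tx":0,"ty":0,"tz":0,"gripper":-1}]}' >/dev/null
python3 -c "from h import *
to(.6238,.2125,.119,90);st()"
python3 -m inch '{"steps":[{"ax":0,"ay":0,"az":-0.8,"tx":0,"ty":0,"tz":0,"gripper":-1},{"ax":0,"ay":0,"az":-0.8,"tx":0,"ty":0,"tz":0,"gripper":-1},{"ax":0,"ay":0,"az":-0.8,"tx":0,"ty":0,"tz":0,"gripper":-1},{"ax":0,"ay":0,"az":-0.8,"tx":0,"ty":0,"tz":0,"gripper":-1},{"ax":0,"ay":0,"az":-0.8,"tx":0,"ty":0,"tz":0,"gripper":-1}]}' >/dev/null
python3 -c "from h import *
to(.6238,.2125,.119,90);st()"
```

```text
t 6.8 pos [0.6233 0.212  0.1185] yhead 142.02 tilt z [ 4.e-04  3.e-04 -1.e+00] units [-0.019 -0.002 -0.013] j6 -0.678
az units 10.404
t 6.8 F [-0.22  2.57  5.3 ] T [ 0.499  0.304 -0.271] w 0.0135 g 35.2 j6 -0.678 pos [0.6233 0.212  0.1185]
t 7.3 pos [0.6233 0.2119 0.1185] yhead 162.02 tilt z [ 5.e-04  1.e-04 -1.e+00] units [-0.017 -0.007 -0.012] j6 -1.027
az units 14.404
t 7.3 F [-0.35  3.04  6.14] T [ 0.574  0.247 -0.203] w 0.0132 g 35.1 j6 -1.027 pos [0.6233 0.2119 0.1185]
```

```bash
python3 -m inch '{"steps":[{"ax":0,"ay":0,"az":-0.8,"tx":0,"ty":0,"tz":0,"gripper":-1},{"ax":0,"ay":0,"az":-0.8,"tx":0,"ty":0,"tz":0,"gripper":-1},{"ax":0,"ay":0,"az":-0.8,"tx":0,"ty":0,"tz":0,"gripper":-1},{"ax":0,"ay":0,"az":-0.8,"tx":0,"ty":0,"tz":0,"gripper":-1},{"ax":0,"ay":0,"az":0,"tx":0,"ty":0,"tz":0,"gripper":-1}]}' >/dev/null
python3 -c "from h import *
to(.6238,.2125,.119,90);st()"
python3 -m inch '{"steps":[{"ax":0,"ay":0,"az":-0.8,"tx":0,"ty":0,"tz":0,"gripper":-1},{"ax":0,"ay":0,"az":-0.8,"tx":0,"ty":0,"tz":0,"gripper":-1},{"ax":0,"ay":0,"az":-0.8,"tx":0,"ty":0,"tz":0,"gripper":-1},{"ax":0,"ay":0,"az":-0.8,"tx":0,"ty":0,"tz":0,"gripper":-1},{"ax":0,"ay":0,"az":0,"tx":0,"ty":0,"tz":0,"gripper":-1}]}' >/dev/null
python3 -c "from h import *
to(.6238,.2125,.119,90);st()"
python3 -m inch '{"steps":[{"ax":0,"ay":0,"az":-0.8,"tx":0,"ty":0,"tz":0,"gripper":-1},{"ax":0,"ay":0,"az":-0.8,"tx":0,"ty":0,"tz":0,"gripper":-1},{"ax":0,"ay":0,"az":-0.8,"tx":0,"ty":0,"tz":0,"gripper":-1},{"ax":0,"ay":0,"az":-0.8,"tx":0,"ty":0,"tz":0,"gripper":-1},{"ax":0,"ay":0,"az":0,"tx":0,"ty":0,"tz":0,"gripper":-1}]}' >/dev/null
python3 - <<'E'
from h import *
to(.6238,.2125,.119,90);st()
b=cap("scene");a=cap("top")
t=cv2.resize(a["frame"][130:220,140:230],None,fx=5,fy=5,interpolation=2)[:450]
s=cv2.resize(b["frame"][165:245,290:370],None,fx=5,fy=5,interpolation=2)
o=np.zeros((450,850,3),np.uint8);o[:450,:450]=t;o[:400,450:]=s
cv2.imwrite("pics/turn.png",cv2.resize(o,(765,405))[:,:,::-1])
E
```

```text
t 7.8 pos [0.6234 0.2119 0.1185] yhead 177.88 tilt z [ 6.e-04  2.e-04 -1.e+00] units [-0.015 -0.01  -0.012] j6 -1.304
az units 17.576
t 7.8 F [-1.36  1.64  4.35] T [ 0.557  0.216 -0.184] w 0.0134 g 35.0 j6 -1.304 pos [0.6234 0.2119 0.1185]
t 8.3 pos [0.6234 0.2119 0.1185] yhead -166.16 tilt z [ 7.e-04  2.e-04 -1.e+00] units [-0.011 -0.012 -0.013] j6 -1.583
az units -51.232
t 8.3 F [-0.64  1.97  4.12] T [ 0.579  0.094 -0.22 ] w 0.0131 g 35.0 j6 -1.583 pos [0.6234 0.2119 0.1185]
t 8.8 pos [0.6234 0.212  0.1185] yhead -150.18 tilt z [ 7.e-04  3.e-04 -1.e+00] units [-0.007 -0.014 -0.013] j6 -1.862
az units -48.037
t 8.8 F [-0.74  2.61  4.34] T [ 0.571  0.046 -0.189] w 0.0135 g 35.0 j6 -1.862 pos [0.6234 0.212  0.1185]
```

View pics/turn.png

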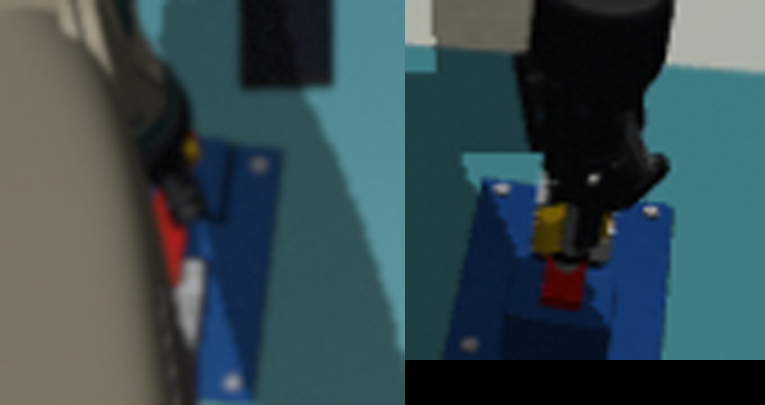

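```bash
python3 -m inch '{"steps":[{"ax":0,"ay":0,"az":-0.8,"tx":0,"ty":0,"tz":0,"gripper":-1},{"ax":0,"ay":0,"az":-0.8,"tx":0,"ty":0,"tz":0,"gripper":-1},{"ax":0,"ay":0,"az":-0.8,"tx":0,"ty":0,"tz":0,"gripper":-1},{"ax":0,"ay":0,"az":-0.8,"tx":0,"ty":0,"tz":0,"gripper":-1},{"ax":0,"ay":0,"az":0,"tx":0,"ty":0,"tz":0,"gripper":-1}]}' >/dev/null
python3 -c "from h import *
to(.6238,.2125,.119,90);st()"
python3 -m inch '{"steps":[{"ax":0,"ay":0,"az":-0.8,"tx":0,"ty":0,"tz":0,"gripper":-1},{"ax":0,"ay":0,"az":-0.8,"tx":0,"ty":0,"tz":0,"gripper":-1},{"ax":0,"ay":0,"az":-0.4,"tx":0,"ty":0,"tz":0,"gripper":-1},{"ax":0,"ay":0,"az":0,"tx":0,"ty":0,"tz":0,"gripper":-1},{"ax":0,"ay":0,"az":0,"tx":0,"ty":0,"tz":0,"gripper":-1}]}' >/dev/null
python3 -c "from h import *
to(.6238,.2125,.119,90);st()"
```

```text
t 9.4 pos [0.6234 0.212  0.1185] yhead -134.13 tilt z [ 7.e-04  3.e-04 -1.e+00] units [-0.003 -0.016 -0.013] j6 -2.142
az units -44.827
t 9.4 F [0.44 1.73 4.58] T [ 0.59   0.024 -0.197] w 0.0135 g 35.0 j6 -2.142 pos [0.6234 0.212  0.1185]
t 9.9 pos [0.6235 0.212  0.1185] yhead -124.14 tilt z [ 7.e-04  3.e-04 -1.e+00] units [ 0.    -0.015 -0.013] j6 -2.316
az units -42.828
t 9.9 F [0.74 2.13 4.75] T [ 0.695 -0.073 -0.202] w 0.0137 g 34.9 j6 -2.316 pos [0.6235 0.212  0.1185]
```

```bash
python3 -m inch '{"steps":[{"ax":0,"ay":0,"az":-0.8,"tx":0,"ty":0,"tz":0,"gripper":-1},{"ax":0,"ay":0,"az":-0.6,"tx":0,"ty":0,"tz":0,"gripper":-1},{"ax":0,"ay":0,"az":0,"tx":0,"ty":0,"tz":0,"gripper":-1},{"ax":0,"ay":0,"az":0,"tx":0,"ty":0,"tz":0,"gripper":-1}]}' >/dev/null
python3 -c "from h import *
to(.6238,.2125,.119,90);st()"
python3 -m inch '{"steps":[{"ax":0,"ay":0,"az":-0.8,"tx":0,"ty":0,"tz":0,"gripper":-1},{"ax":0,"ay":0,"az":-0.6,"tx":0,"ty":0,"tz":0,"gripper":-1},{"ax":0,"ay":0,"az":0,"tx":0,"ty":0,"tz":0,"gripper":-1},{"ax":0,"ay":0,"az":0,"tx":0,"ty":0,"tz":0,"gripper":-1}]}' >/dev/null
python3 -c "from h import *
to(.6238,.2125,.119,90);st()"
```

```text
t 10.3 pos [0.6234 0.2121 0.1185] yhead -117.12 tilt z [ 6.e-04  3.e-04 -1.e+00] units [ 0.004 -0.014 -0.013] j6 -2.439
az units -41.424
t 10.3 F [0.78 2.75 4.67] T [ 0.747 -0.11  -0.193] w 0.0132 g 34.9 j6 -2.439 pos [0.6234 0.2121 0.1185]
t 10.7 pos [0.6234 0.212  0.1185] yhead -110.11 tilt z [ 7.e-04  3.e-04 -1.e+00] units [ 0.005 -0.014 -0.012] j6 -2.561
az units -40.022
t 10.7 F [1.  2.6 4.4] T [ 0.783 -0.234 -0.17 ] w 0.0134 g 34.9 j6 -2.561 pos [0.6234 0.212  0.1185]
```

```bash
python3 -m inch '{"steps":[{"ax":0,"ay":0,"az":-0.8,"tx":0,"ty":0,"tz":0,"gripper":-1},{"ax":0,"ay":0,"az":0,"tx":0,"ty":0,"tz":0,"gripper":-1},{"ax":0,"ay":0,"az":0,"tx":0,"ty":0,"tz":0,"gripper":-1}]}' >/dev/null
python3 -c "from h import *
st()"
python3 -m inch '{"steps":[{"ax":0,"ay":0,"az":0.8,"tx":0,"ty":0,"tz":0,"gripper":-1},{"ax":0,"ay":0,"az":0.8,"tx":0,"ty":0,"tz":0,"gripper":-1},{"ax":0,"ay":0,"az":0,"tx":0,"ty":0,"tz":0,"gripper":-1},{"ax":0,"ay":0,"az":0,"tx":0,"ty":0,"tz":0,"gripper":-1}]}' >/dev/null
python3 -c "from h import *
to(.6238,.2125,.119,90);st()"
```

```text
t 11.0 F [0.07 3.3  4.84] T [ 0.829 -0.258 -0.177] w 0.0132 g 34.9 j6 -2.631 pos [0.6234 0.2121 0.1185]
t 11.4 pos [0.6234 0.212  0.1185] yhead -113.96 tilt z [ 6.e-04  3.e-04 -1.e+00] units [ 0.005 -0.015 -0.013] j6 -2.494
az units -40.791
t 11.4 F [1.09 3.97 4.79] T [ 0.872 -0.248 -0.048] w 0.0137 g 34.5 j6 -2.494 pos [0.6234 0.212  0.1185]
```

```bash
python3 -m inch '{"steps":[{"ax":0,"ay":0,"az":0,"tx":0,"ty":0,"tz":0,"gripper":0.2},{"ax":0,"ay":0,"az":0,"tx":0,"ty":0,"tz":0,"gripper":0.2},{"ax":0,"ay":0,"az":0,"tx":0,"ty":0,"tz":-0.6,"gripper":0.2},{"ax":0,"ay":0,"az":0,"tx":0,"ty":0,"tz":-0.8,"gripper":0.2},{"ax":0,"ay":0,"az":0,"tx":0,"ty":0,"tz":-0.6,"gripper":0.2}]}'
python3 -m inch '{"steps":[{"ax":0,"ay":0,"az":0,"tx":-0.88,"ty":0.28,"tz":0,"gripper":1},{"ax":0,"ay":0,"az":0,"tx":-0.88,"ty":0.28,"tz":0,"gripper":1},{"ax":0,"ay":0,"az":1,"tx":-0.88,"ty":0.28,"tz":0,"gripper":1},{"ax":0,"ay":0,"az":1,"tx":0,"ty":0,"tz":0,"gripper":1},{"ax":0,"ay":0,"az":1,"tx":0,"ty":0,"tz":0,"gripper":1}]}'>/dev/null
python3 -m inch '{"steps":[{"ax":0,"ay":0,"az":1,"tx":0,"ty":0,"tz":0,"gripper":1},{"ax":0,"ay":0,"az":1,"tx":0,"ty":0,"tz":0,"gripper":1},{"ax":0,"ay":0,"az":1,"tx":0,"ty":0,"tz":0,"gripper":1},{"ax":0,"ay":0,"az":1,"tx":0,"ty":0,"tz":0,"gripper":1},{"ax":0,"ay":0,"az":1,"tx":0,"ty":0,"tz":0,"gripper":1}]}'>/dev/null
python3 -m inch '{"steps":[{"ax":0,"ay":0,"az":1,"tx":0,"ty":0,"tz":0,"gripper":1},{"ax":0,"ay":0,"az":1,"tx":0,"ty":0,"tz":0,"gripper":1},{"ax":0,"ay":0,"az":1,"tx":0,"ty":0,"tz":0,"gripper":1},{"ax":0,"ay":0,"az":1,"tx":0,"ty":0,"tz":0,"gripper":1},{"ax":0,"ay":0,"az":1,"tx":0,"ty":0,"tz":0,"gripper":1}]}'>/dev/null
python3 -m inch '{"steps":[{"ax":0,"ay":0,"az":1,"tx":0,"ty":0,"tz":0,"gripper":1},{"ax":0,"ay":0,"az":1,"tx":0,"ty":0,"tz":0,"gripper":1},{"ax":0,"ay":0,"az":1,"tx":0,"ty":0,"tz":0,"gripper":1},{"ax":0,"ay":0,"az":1,"tx":0,"ty":0,"tz":0,"gripper":1},{"ax":0,"ay":0,"az":1,"tx":0,"ty":0,"tz":0,"gripper":1}]}'>/dev/null
python3 -m inch '{"steps":[{"ax":0,"ay":0,"az":1,"tx":0,"ty":0,"tz":0,"gripper":1},{"ax":0,"ay":0,"az":1,"tx":0,"ty":0,"tz":0,"gripper":1},{"ax":0,"ay":0,"az":1,"tx":0,"ty":0,"tz":0,"gripper":1},{"ax":0,"ay":0,"az":1,"tx":0,"ty":0,"tz":0,"gripper":1},{"ax":0,"ay":0,"az":1,"tx":0,"ty":0,"tz":0,"gripper":1}]}'>/dev/null
python3 -m inch '{"steps":[{"ax":0,"ay":0,"az":1,"tx":0,"ty":0,"tz":0,"gripper":1},{"ax":0,"ay":0,"az":1,"tx":0,"ty":0,"tz":0,"gripper":1},{"ax":0,"ay":0,"az":1,"tx":0,"ty":0,"tz":0,"gripper":1},{"ax":0,"ay":0,"az":1,"tx":0,"ty":0,"tz":0,"gripper":1},{"ax":0,"ay":0,"az":1,"tx":0,"ty":0,"tz":0,"gripper":1}]}'>/dev/null
python3 -m inch '{"steps":[{"ax":0,"ay":0,"az":1,"tx":0,"ty":0,"tz":0,"gripper":1},{"ax":0,"ay":0,"az":1,"tx":0,"ty":0,"tz":0,"gripper":1},{"ax":0,"ay":0,"az":1,"tx":0,"ty":0,"tz":0,"gripper":1},{"ax":0,"ay":0,"az":1,"tx":0,"ty":0,"tz":0,"gripper":1},{"ax":0,"ay":0,"az":0,"tx":0,"ty":0,"tz":0,"gripper":1}]}'>/dev/null
python3 - <<'E'
from h import *
to(.5128,.2243,.051,83.73);st()
b=cap("scene","s2.png");s=cv2.resize(b["frame"][165:255,280:370],None,fx=6,fy=6,interpolation=2)
cv2.imwrite("pics/freed.png",s[:,:,::-1])
E
```

```text
time_s: 11.9
tool_pos: [0.6221, 0.2109, 0.1982]
orientation: [0.001, 0.978, -0.208, -0.001]
force: [0.7, -0.1, -0.3]
gripper_width: 0.0512
grasp_force: 0.0
t 15.4 pos [0.5117 0.2232 0.197 ] yhead 85.99 tilt z [-0.003  -0.0023 -1.    ] units [-0.035  0.039  3.649] j6 0.366
az units 0.452
t 15.4 F [ 0.09 -0.71  0.27] T [-0.023  0.055 -0.048] w 0.0854 g 0.0 j6 0.366 pos [0.5117 0.2232 0.197 ]
```

View pics/freed.png

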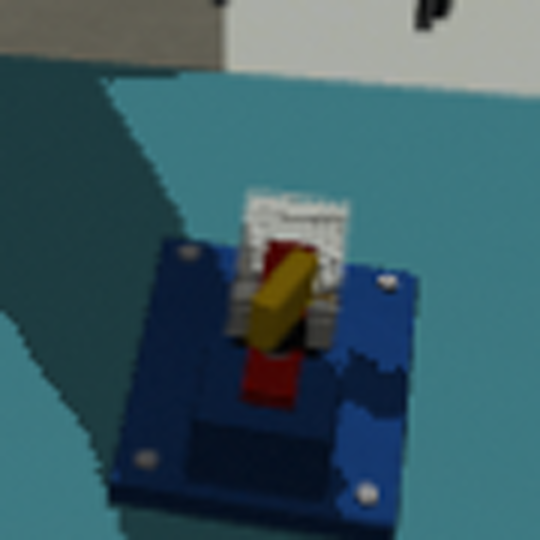

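The bar now points to about 153°, so it has turned roughly 2.7 rad. The arm's rear edge is about 2 px (7–8 mm) higher, so the module is free to draw. I'll go down over it.

```bash
python3 -m inch '{"steps":[{"ax":0,"ay":0,"az":0.45,"tx":-0.035,"ty":0.039,"tz":0.5,"gripper":1},{"ax":0,"ay":0,"az":0,"tx":0,"ty":0,"tz":0.8,"gripper":1},{"ax":0,"ay":0,"az":0,"tx":0,"ty":0,"tz":0.8,"gripper":1},{"ax":0,"ay":0,"az":0,"tx":0,"ty":0,"tz":0.4,"gripper":1},{"ax":0,"ay":0,"az":0,"tx":0,"ty":0,"tz":0,"gripper":1}]}'>/dev/null
python3 -m inch '{"steps":[{"ax":0,"ay":0,"az":0,"tx":0,"ty":0,"tz":0,"gripper":1},{"ax":0,"ay":0,"az":0,"tx":0,"ty":0,"tz":0,"gripper":1}]}'>/dev/null
python3 -c "from h import *
to(.5128,.2243,.051,83.73);st()"
```

```text
t 16.15 pos [0.5155 0.2258 0.0996] yhead 83.77 tilt z [ 2.1e-03  4.0e-04 -1.0e+00] units [ 0.066 -0.046  1.214] j6 0.407
az units 0.008
t 16.15 F [0.63 0.01 1.55] T [-0.045 -0.008  0.021] w 0.0852 g 0.0 j6 0.407 pos [0.5155 0.2258 0.0996]
```

```bash
python3 -m inch '{"steps":[{"ax":0,"ay":0,"az":0,"tx":0.06,"ty":-0.04,"tz":0.6,"gripper":1},{"ax":0,"ay":0,"az":0,"tx":0,"ty":0,"tz":0.6,"gripper":1},{"ax":0,"ay":0,"az":0,"tx":0,"ty":0,"tz":0,"gripper":1},{"ax":0,"ay":0,"az":0,"tx":0,"ty":0,"tz":0,"gripper":1}]}'>/dev/null
python3 -c "from h import *
to(.5128,.2243,.051,83.73);st()"
python3 -m inch '{"steps":[{"ax":0,"ay":0,"az":0,"tx":0,"ty":0,"tz":0,"gripper":-1},{"ax":0,"ay":0,"az":0,"tx":0,"ty":0,"tz":0,"gripper":-1},{"ax":0,"ay":0,"az":0,"tx":0,"ty":0,"tz":0,"gripper":-1},{"ax":0,"ay":0,"az":0,"tx":0,"ty":0,"tz":0,"gripper":-1},{"ax":0,"ay":0,"az":0,"tx":0,"ty":0,"tz":0,"gripper":-1}]}' 40
python3 -c "from h import *
to(.5128,.2243,.051,83.73);st()"
```

```text
t 16.55 pos [0.5124 0.2245 0.0513] yhead 83.76 tilt z [ 8.e-04  2.e-04 -1.e+00] units [-0.009 -0.003  0.007] j6 0.406
az units 0.005
t 16.55 F [ 1.43 -0.36  0.  ] T [-0.007 -0.011 -0.001] w 0.0856 g 0.0 j6 0.406 pos [0.5124 0.2245 0.0513]
time_s: 17.05
tool_pos: [0.5133, 0.2249, 0.0519]
orientation: [0.001, 0.055, 0.999, 0.001]
force: [-0.1, -1.3, 6.7]
gripper_width: 0.0493
grasp_force: 43.5
t 17.05 pos [0.5133 0.2249 0.0519] yhead 83.75 tilt z [ 0.0028  0.0012 -1.    ] units [ 0.01  -0.016  0.022] j6 0.406
az units 0.004
t 17.05 F [-0.05 -1.25  6.74] T [0.075 0.147 0.06 ] w 0.0493 g 43.5 j6 0.406 pos [0.5133 0.2249 0.0519]
```

```bash
python3 -m inch '{"steps":[{"ax":0,"ay":0,"az":0,"tx":0.2,"ty":0,"tz":-0.015,"gripper":-1},{"ax":0,"ay":0,"az":0,"tx":0.25,"ty":0,"tz":0,"gripper":-1},{"ax":0,"ay":0,"az":0,"tx":0.25,"ty":0,"tz":0,"gripper":-1},{"ax":0,"ay":0,"az":0,"tx":0.25,"ty":0,"tz":0,"gripper":-1},{"ax":0,"ay":0,"az":0,"tx":0.25,"ty":0,"tz":0,"gripper":-1}]}' | grep -A1 -E "pos|force"
python3 -m inch '{"steps":[{"ax":0,"ay":0,"az":0,"tx":0.15,"ty":0,"tz":0,"gripper":-1},{"ax":0,"ay":0,"az":0,"tx":0,"ty":0,"tz":0,"gripper":-1},{"ax":0,"ay":0,"az":0,"tx":0,"ty":0,"tz":0,"gripper":-1}]}' >/dev/null
python3 - <<'E'
from h import *
to(.5128,.2243,.051,83.73);st()
b=cap("scene");s=cv2.resize(b["frame"][155:255,280:380],None,fx=5,fy=5,interpolation=2)
cv2.imwrite("pics/drawn.png",s[:,:,::-1])
E
```

```text
tool_pos: [0.4649, 0.23, 0.0519]
orientation: [0.002, 0.055, 0.999, 0.0]
force: [3.8, -1.4, 5.1]
gripper_width: 0.0495
grasp_force: 43.5
t 17.85 pos [0.4577 0.2306 0.0518] yhead 83.78 tilt z [ 7.e-04  7.e-04 -1.e+00] units [-1.387 -0.008  0.022] j6 0.449
az units 0.01
t 17.85 F [0.91 0.4  8.13] T [-0.016 -0.285 -0.025] w 0.0494 g 43.8 j6 0.449 pos [0.4577 0.2306 0.0518]
```

View pics/drawn.png

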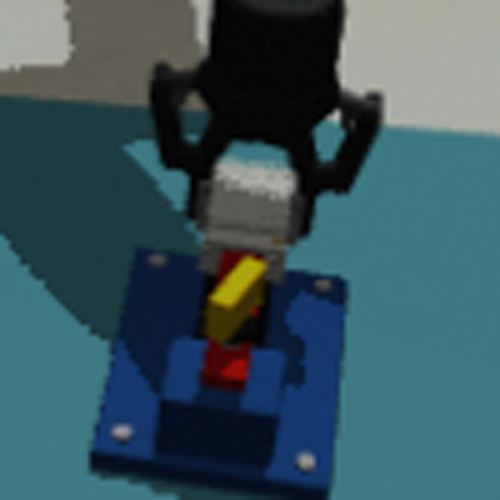

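The module is drawn about 55 mm and clear of the arm, but the fingertips may be level with its underside. That would foul the tray floor. I'll slide it back about 25 mm (still clear of the nose, and well supported), then regrip 6 mm higher.

```bash
python3 -m inch '{"steps":[{"ax":0,"ay":0,"az":0,"tx":-0.3,"ty":0,"tz":0,"gripper":-1},{"ax":0,"ay":0,"az":0,"tx":-0.3,"ty":0,"tz":0,"gripper":-1},{"ax":0,"ay":0,"az":0,"tx":0,"ty":0,"tz":0,"gripper":-1},{"ax":0,"ay":0,"az":0,"tx":0,"ty":0,"tz":0,"gripper":-1},{"ax":0,"ay":0,"az":0,"tx":0,"ty":0,"tz":0,"gripper":0.6}]}' >/dev/null
python3 -c "from h import *
st()"
python3 -m inch '{"steps":[{"ax":0,"ay":0,"az":0,"tx":0,"ty":0,"tz":0,"gripper":0.6},{"ax":0,"ay":0,"az":0,"tx":0,"ty":0,"tz":-0.15,"gripper":0.6},{"ax":0,"ay":0,"az":0,"tx":0,"ty":0,"tz":0,"gripper":0.6},{"ax":0,"ay":0,"az":0,"tx":0,"ty":0,"tz":0,"gripper":0.6}]}' >/dev/null
python3 -c "from h import *
to(.5,.2,.0578,83.73);st()"
python3 -m inch '{"steps":[{"ax":0,"ay":0,"az":0,"tx":0,"ty":0,"tz":0,"gripper":-1},{"ax":0,"ay":0,"az":0,"tx":0,"ty":0,"tz":0,"gripper":-1},{"ax":0,"ay":0,"az":0,"tx":0,"ty":0,"tz":0,"gripper":-1},{"ax":0,"ay":0,"az":0,"tx":0,"ty":0,"tz":0,"gripper":-1}]}' 45 >/dev/null
python3 -c "from h import *
to(.5,.2,.0578,83.73);st()"
```

```text
t 18.4 F [-1.14  0.73 -0.32] T [0.007 0.045 0.05 ] w 0.0628 g 0.0 j6 0.429 pos [0.4789 0.2275 0.0504]
t 18.8 pos [0.482  0.2276 0.0569] yhead 83.74 tilt z [-1.e-04  0.e+00 -1.e+00] units [-0.522 -0.636 -0.022] j6 0.429
az units 0.002
t 18.8 F [0.08 0.15 0.24] T [ 0.017  0.012 -0.005] w 0.0685 g 0.0 j6 0.429 pos [0.482  0.2276 0.0569]
t 19.2 pos [0.4823 0.2276 0.057 ] yhead 83.74 tilt z [ 2.e-04  2.e-04 -1.e+00] units [-0.516 -0.639 -0.02 ] j6 0.429
az units 0.002
t 19.2 F [ 0.71 -0.72  1.12] T [ 0.014  0.032 -0.029] w 0.049 g 48.2 j6 0.429 pos [0.4823 0.2276 0.057 ]
```

```bash
python3 -m inch '{"steps":[{"ax":0,"ay":0,"az":0,"tx":0.2,"ty":0,"tz":0,"gripper":-1},{"ax":0,"ay":0,"az":0,"tx":0.2,"ty":0,"tz":0,"gripper":-1},{"ax":0,"ay":0,"az":0,"tx":0,"ty":0,"tz":0,"gripper":-1},{"ax":0,"ay":0,"az":0,"tx":0,"ty":0,"tz":-0.2,"gripper":-1},{"ax":0,"ay":0,"az":0,"tx":0,"ty":0,"tz":-0.5,"gripper":-1}]}' >/dev/null
python3 -m inch '{"steps":[{"ax":0,"ay":0,"az":0,"tx":0,"ty":0,"tz":-0.6,"gripper":-1},{"ax":0,"ay":0,"az":0,"tx":0,"ty":0,"tz":-0.6,"gripper":-1},{"ax":0,"ay":0,"az":0,"tx":0,"ty":0,"tz":-0.6,"gripper":-1},{"ax":0,"ay":0,"az":0.7,"tx":0,"ty":0,"tz":-0.3,"gripper":-1},{"ax":0,"ay":0,"az":0.65,"tx":0,"ty":0,"tz":0,"gripper":-1}]}' >/dev/null
python3 -m inch '{"steps":[{"ax":0,"ay":0,"az":0,"tx":0,"ty":0,"tz":0,"gripper":-1},{"ax":0,"ay":0,"az":0,"tx":0,"ty":0,"tz":0,"gripper":-1}]}' >/dev/null
python3 - <<'E'
from h import *
to(.547,-.185,.032,77);st()
b=cap("scene");s=cv2.resize(b["frame"][100:260,140:400],None,fx=2.8,fy=2.8,interpolation=2)
cv2.imwrite("pics/lift.png",s[:,:,::-1])
E
```

```text
t 20.4 pos [0.4653 0.229  0.1684] yhead 77.06 tilt z [-1.7e-03 -6.0e-04 -1.0e+00] units [-4.313 -9.628  3.412] j6 0.559
az units 0.012
t 20.4 F [ 0.03 -0.68 -2.35] T [0.01  0.067 0.024] w 0.049 g 47.8 j6 0.559 pos [0.4653 0.229  0.1684]
```

View pics/lift.png

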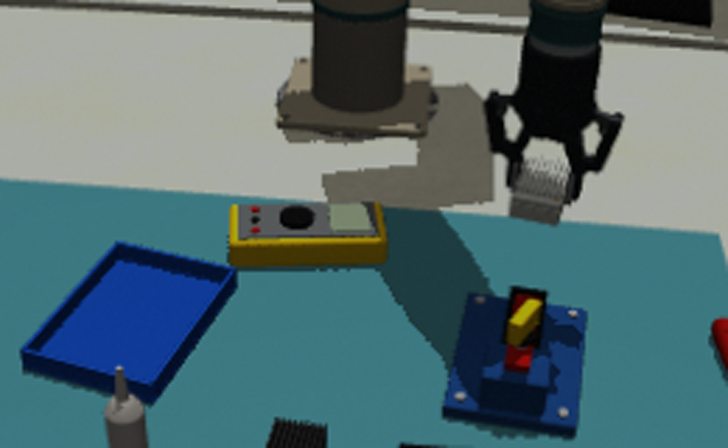

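The module hangs level in the gripper (540,195), and the tray (130,315) is clear. I'll carry it over.

```bash
python3 -m inch '{"steps":[{"ax":0,"ay":0,"az":0,"tx":-0.2,"ty":-0.4,"tz":0,"gripper":-1},{"ax":0,"ay":0,"az":0,"tx":-0.34,"ty":-0.76,"tz":0,"gripper":-1},{"ax":0,"ay":0,"az":0,"tx":-0.34,"ty":-0.76,"tz":0,"gripper":-1},{"ax":0,"ay":0,"az":0,"tx":-0.34,"ty":-0.76,"tz":0,"gripper":-1},{"ax":0,"ay":0,"az":0,"tx":-0.34,"ty":-0.76,"tz":0,"gripper":-1}]}' >/dev/null
python3 -m inch '{"steps":[{"ax":0,"ay":0,"az":0,"tx":-0.34,"ty":-0.76,"tz":0,"gripper":-1},{"ax":0,"ay":0,"az":0,"tx":-0.34,"ty":-0.76,"tz":0,"gripper":-1},{"ax":0,"ay":0,"az":0,"tx":-0.34,"ty":-0.76,"tz":0,"gripper":-1},{"ax":0,"ay":0,"az":0,"tx":-0.34,"ty":-0.76,"tz":0,"gripper":-1},{"ax":0,"ay":0,"az":0,"tx":-0.34,"ty":-0.76,"tz":0,"gripper":-1}]}' >/dev/null
python3 -m inch '{"steps":[{"ax":0,"ay":0,"az":0,"tx":-0.34,"ty":-0.76,"tz":0,"gripper":-1},{"ax":0,"ay":0,"az":0,"tx":-0.34,"ty":-0.76,"tz":0,"gripper":-1},{"ax":0,"ay":0,"az":0,"tx":-0.34,"ty":-0.76,"tz":0,"gripper":-1},{"ax":0,"ay":0,"az":0,"tx":0,"ty":0,"tz":0,"gripper":-1},{"ax":0,"ay":0,"az":0,"tx":0,"ty":0,"tz":0,"gripper":-1}]}' >/dev/null
python3 -c "from h import *
to(.547,-.185,.032,77);st()"
```

```text
t 21.95 pos [ 0.5467 -0.1806  0.1681] yhead 76.93 tilt z [-0.0017  0.0013 -1.    ] units [-0.038 -0.108  3.402] j6 -0.203
az units -0.013
t 21.95 F [ 0.87  1.36 -1.69] T [0.044 0.013 0.025] w 0.0495 g 47.9 j6 -0.203 pos [ 0.5467 -0.1806  0.1681]
```

Down most of the way, stopping about 10 mm above the floor of the tray.

```bash
python3 -m inch '{"steps":[{"ax":0,"ay":0,"az":0,"tx":-0.03,"ty":-0.1,"tz":0.6,"gripper":-1},{"ax":0,"ay":0,"az":0,"tx":0,"ty":0,"tz":0.8,"gripper":-1},{"ax":0,"ay":0,"az":0,"tx":0,"ty":0,"tz":0.8,"gripper":-1},{"ax":0,"ay":0,"az":0,"tx":0,"ty":0,"tz":0.6,"gripper":-1},{"ax":0,"ay":0,"az":0,"tx":0,"ty":0,"tz":0.3,"gripper":-1}]}' >/dev/null
python3 -m inch '{"steps":[{"ax":0,"ay":0,"az":0,"tx":0,"ty":0,"tz":0,"gripper":-1},{"ax":0,"ay":0,"az":0,"tx":0,"ty":0,"tz":0,"gripper":-1},{"ax":0,"ay":0,"az":0,"tx":0,"ty":0,"tz":0,"gripper":-1}]}' >/dev/null
python3 -c "from h import *
to(.547,-.185,.030,77);st()"
```

```text
t 22.75 pos [ 0.549  -0.1848  0.0466] yhead 77.02 tilt z [ 0.0029 -0.0013 -1.    ] units [ 0.049 -0.016  0.415] j6 -0.21
az units 0.004
t 22.75 F [-0.28 -0.07 -2.2 ] T [-0.018 -0.023 -0.039] w 0.0491 g 47.8 j6 -0.21 pos [ 0.549  -0.1848  0.0466]
```

```bash
python3 -m inch '{"steps":[{"ax":0,"ay":0,"az":0,"tx":0,"ty":0,"tz":0.15,"gripper":-1},{"ax":0,"ay":0,"az":0,"tx":0,"ty":0,"tz":0.15,"gripper":-1},{"ax":0,"ay":0,"az":0,"tx":0,"ty":0,"tz":0,"gripper":-1},{"ax":0,"ay":0,"az":0,"tx":0,"ty":0,"tz":0,"gripper":-1}]}' >/dev/null
python3 -c "from h import *
to(.547,-.185,.030,77);st()"
python3 -m inch '{"steps":[{"ax":0,"ay":0,"az":0,"tx":0,"ty":0,"tz":0.05,"gripper":-1},{"ax":0,"ay":0,"az":0,"tx":0,"ty":0,"tz":0,"gripper":-1},{"ax":0,"ay":0,"az":0,"tx":0,"ty":0,"tz":0,"gripper":-1}]}' >/dev/null
python3 -c "from h import *
to(.547,-.185,.030,77);st()"
```

```text
t 23.15 pos [ 0.5472 -0.1843  0.0326] yhead 76.99 tilt z [-7.e-04  3.e-04 -1.e+00] units [ 0.001 -0.018  0.066] j6 -0.21
az units -0.003
t 23.15 F [-0.05  0.06 -2.11] T [0.044 0.024 0.093] w 0.0492 g 47.8 j6 -0.21 pos [ 0.5472 -0.1843  0.0326]
t 23.45 pos [ 0.5475 -0.1844  0.0309] yhead 76.99 tilt z [-1.e-04  0.e+00 -1.e+00] units [ 0.009 -0.017  0.022] j6 -0.21
az units -0.002
t 23.45 F [-0.19  0.12 -2.14] T [-0.004 -0.008  0.031] w 0.0492 g 47.8 j6 -0.21 pos [ 0.5475 -0.1844  0.0309]
```

```bash
python3 -m inch '{"steps":[{"ax":0,"ay":0,"az":0,"tx":0,"ty":0,"tz":0.02,"gripper":-1},{"ax":0,"ay":0,"az":0,"tx":0,"ty":0,"tz":0,"gripper":-1},{"ax":0,"ay":0,"az":0,"tx":0,"ty":0,"tz":0,"gripper":-1}]}' >/dev/null
python3 -c "from h import *
st()"
python3 -m inch '{"steps":[{"ax":0,"ay":0,"az":0,"tx":0,"ty":0,"tz":0.015,"gripper":-1},{"ax":0,"ay":0,"az":0,"tx":0,"ty":0,"tz":0,"gripper":-1},{"ax":0,"ay":0,"az":0,"tx":0,"ty":0,"tz":0,"gripper":-1}]}' >/dev/null
python3 -c "from h import *
st()"
```

```text
t 23.75 F [-1.1   0.2  -3.09] T [0.01  0.    0.018] w 0.0489 g 47.8 j6 -0.21 pos [ 0.5475 -0.1844  0.0301]
t 24.05 F [-2.11  0.34  3.84] T [ 0.236  0.4   -0.052] w 0.049 g 48.5 j6 -0.21 pos [ 0.5476 -0.1844  0.03  ]
```

Contact with the tray floor at TCP z = 0.030, as predicted. I'll release and rise.

```bash
python3 -m inch '{"steps":[{"ax":0,"ay":0,"az":0,"tx":0,"ty":0,"tz":0,"gripper":0.25},{"ax":0,"ay":0,"az":0,"tx":0,"ty":0,"tz":0,"gripper":0.5},{"ax":0,"ay":0,"az":0,"tx":0,"ty":0,"tz":0,"gripper":0.5},{"ax":0,"ay":0,"az":0,"tx":0,"ty":0,"tz":-0.3,"gripper":0.5},{"ax":0,"ay":0,"az":0,"tx":0,"ty":0,"tz":-0.7,"gripper":0.5}]}'
python3 -m inch '{"steps":[{"ax":0,"ay":0,"az":0,"tx":0,"ty":0,"tz":-0.9,"gripper":0.5},{"ax":0,"ay":0,"az":0,"tx":0,"ty":0,"tz":-0.9,"gripper":0.5},{"ax":0,"ay":0,"az":0,"tx":0.9,"ty":0,"tz":-0.6,"gripper":0.5},{"ax":0,"ay":0,"az":0,"tx":0.9,"ty":0,"tz":-0.6,"gripper":0.5},{"ax":0,"ay":0,"az":0,"tx":0.9,"ty":0,"tz":0,"gripper":0.5}]}' >/dev/null
python3 -m inch '{"steps":[{"ax":0,"ay":0,"az":0,"tx":0,"ty":0,"tz":0,"gripper":0.5},{"ax":0,"ay":0,"az":0,"tx":0,"ty":0,"tz":0,"gripper":0.5}]}' >/dev/null
python3 - <<'E'
from h import *
st()
b=cap("scene","end.png")
E
```

```text
time_s: 24.55
tool_pos: [0.5454, -0.1834, 0.068]
orientation: [-0.003, 0.113, 0.994, 0.001]
force: [0.3, -0.5, -0.3]
gripper_width: 0.0641
grasp_force: 0.0
t 25.25 F [ 0.53 -0.78  0.22] T [ 0.024 -0.054  0.035] w 0.0639 g 0.0 j6 -0.258 pos [ 0.4421 -0.1601  0.1904]
```

View pics/end.png

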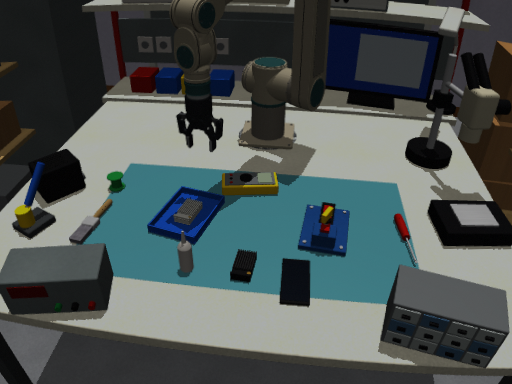

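The module sits flat in the tray, fins up, at (188,211). The other things are where they were, and the gripper at (200,130) touches nothing.

```bash
python3 -c "from h import *
print(ticket.finish_job())"
```

```text
the job is handed in; nothing more can be done
None
```

I freed the module by turning the knob about 2.7 rad counter-clockwise, drew it out and set it fins up in the tray, then handed the job in at about 25 s; my first close on the knob gripped the part below the bar, so I regripped, and no verdict came back.

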